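# Put the needle gauge away in the counter display case

## Task

First slide the display case's door fully open; then draw the needle gauge (the tall wooden plate with rows of holes) straight up out of the slotted holder, and lower it upright, holes end up, right down into the slot of the stand inside the case before letting go of it. Then push the sliding door along its track until it is fully closed against the frame. Leave the other two plates in the holder and do not knock the other things on the counter about.

Things in the scene. Friction and masses are not known exactly. Their poses are not given: they have to be found in the camera images.
- case: Glass display case, fixed, grey base, aluminium edges, 200 (x) x 420 (y) x 160 mm. Origin: centre of underside. Its -y half has a fixed glass top 143 mm up; the +y half is covered by the sliding door, which closes towards +y. Fully open it clears x = -87 to 87, y = 20 to 200 mm. Track lips along both long sides (87 mm or more from the middle) and frames at both ends reach 160 mm above the counter.
- case_slot (a point): Middle of the floor of the slot in the wooden stand in the case: x 0, y 110, z 12 mm in the case's frame, same axes. Slot 16 mm wide (x), 160 long (y), ends open; sides upright for 20 mm, then flaring to about 36 mm wide 34 mm up. The gauge stands in it with its wide faces towards the case's +x and -x; its top is then 132 mm above the counter, 14 mm under the door.
- door (a joint): Opening of the sliding door in m: 0 = fully closed against the frame at the case's +y end, 0.18 = fully open; moves along the case's -y as it grows. Starts between 0 and 0.07. About 2.5 N of friction; stays where it is left.
- door_handle (a point): Centre of the dark grip bar standing on the middle of the door: 70 (case x) x 16 (case y) x 34 mm tall, top 17 mm above this point, door's face 17 mm below. At door value q it is at x 0, y 0.10 - q, z 0.173 m in the case's frame. Push the bar's side or pinch it. Door: aluminium-framed glass, 172 x 200 x 10 mm, 0.6 kg; around the bar's foot a plate 80 x 30 mm, 1 mm proud.
- holder: Wooden slotted holder, fixed, 172 (its x) x 120 (its y) x 55 mm (z); origin: centre of its underside. Three slots along y, at x = -50, 0 and 50 mm, each 12 mm wide, 100 mm long, 45 mm deep (floor 10 mm above the counter). One plate stands upright in each slot; which is where varies.
- gauge: The needle gauge: beech plate 8 (its x, thickness) x 90 (y) x 120 mm (z, up), three rows of dark holes in its upper half; the tallest of the three plates. About 65 g. Origin: centre of its lower edge; top edge 120 mm above it, 130 mm above the counter when in the holder. Fits its slot loosely, may lean a few degrees. Its faces look along the holder's x at the start.
- comb: Bystander in the holder, loose: wooden weaving comb 8 x 90 x 95 mm, teeth upward; origin: centre of its lower edge.
- winder: Bystander in the holder, loose: winding board 8 x 90 x 80 mm with a narrower (50 mm) top part; origin: centre of its lower edge.
- jar: Bystander, loose: lidded glass jar, 70 mm diameter, 90 mm tall; origin: centre of its underside.
- bowl: Bystander, loose: dark wooden bowl, 120 mm diameter, 50 mm tall; origin: centre of its underside.
- tin: Bystander, loose: plain metal tin, 80 mm diameter, 70 mm tall; origin: centre of its underside.
- spool: Bystander, loose: large wooden spool standing upright, 60 mm diameter, 80 mm tall; origin: centre of its underside.
- box: Bystander, loose: closed cardboard box 70 x 120 x 40 mm (x, y, z); origin: centre of its underside.
- mug: Bystander, loose: white mug, 80 mm diameter, 90 mm tall, handle to its +y; origin: centre of its underside.
Mind the look-alikes: they are no part of the job. Leave any red look-alike of the holder alone.

How it is judged:
By the outcome, as a careful person would: the job done as asked, in the order asked, and still so for the second after the job is handed in, with the robot touching nothing.
It also fails if it takes over 62 s, if anything falls off the work surface, if the arm or the gripper's body presses on something with over 40 N, if the wrist force passes 120 N, or if a joint passes its speed limit or range.

## Robot

A 7-joint arm with a two-finger parallel gripper is mounted at the origin on the work surface. World frame = base frame: x ahead of the robot, y to its left, z up, the work surface at z = 0. Lengths are in m, angles in rad, forces in N, time in s.
With the tool pointing down it reaches from about 0.4 to 0.875 m from the base axis. Payload 6.5 kg.
Tool frame: the origin (TCP) lies on the centre line of the jaws, within the pads' length; the fingertips stand 25 mm ahead of it and the grasp point (between the pads) lies 6 mm ahead of it; z points along the fingers, y is the line along which they close (so a half turn about z gives the same grasp; the last joint's range is limited). The gripper opens to 85 mm and grips with 20 to 120 N. Pads are 22 mm wide; open, the fingers measure 114 mm over their backs; the gripper's body (76 mm by 85 mm) begins 54 mm behind the grasp point. The pads swing forward as they close: fully open they stand 13 mm farther back than shut.
Start: joints at [-1.277, 0.536, -0.004, 1.538, 0.003, 1.067, -0.071], TCP at [0.229, 0.608, 0.256] pointing down, gripper open.
Joint ranges: [-2.7, 2.7], [-0.37, 2.16], [-1.27, 1.26], [0.24, 2.4], [-1.31, 4.45], [0.19, 1.91], [-2.76, 2.76]. Speed limits (rad/s): [2.39, 2.39, 3.14, 3.14, 3.14, 3.14, 3.14].

## Interface

Orientations are given as a rotation vector (axis times angle).
In Python, from cell import readout, optics, ticket gives the robot as it stands. The module is installed in compiled form; this text tells all that it offers.
- The arm moves only by the tool send_rows, never from a script. Its argument "series" is a list of rows, each an object with "delta_pos": the shift along the tool's x, y, z scaled (see below), a list of three; "rotation": the turn, a rotation vector about the tool's x, y, z scaled (see below), a list of three; "gripper": the gripper's target within -1 to 1 (shut at 1, half-way at 0, fully open at -1). In form: [{"delta_pos": [dx, dy, dz], "rotation": [ax, ay, az], "gripper": gripper}, ...]. A call has 1 to 5 rows; each row shifts and turns the commanded pose from where the row before left it, along the tool's axes as they then stand; what a row does not reach is not made up. The controller multiplies each number of a shift by 250 mm and each number of a turn by 180 degrees. A row lasts 1/12 s, in which the tool goes at most 41.7 mm and 7.16 degrees, less where a joint would pass 70% of its speed; a pose out of reach is approached as far as the arm can. A call with a number of a shift or a turn outside -1 to 1 is refused whole. A call with a gripper value outside its range is refused whole. The fingers move at their own pace and stop on an object; "force" is the grip in N (left out, the last holds). Time passes only in rows, so rows that do not move let the fingers close. It gives the time, the measured TCP pose, the force, the opening and the grip force at its end, in the units of the state.
- readout.state(): the state, without advancing time (a new reading comes with each control period).
- optics.snapshot(name): name is "side" or "top"; returns a dict with "pixels" (384x512x3 uint8, blue, green, red), "range_z" (384x512 float32, m along the optical axis (not along the pixel's ray), 0 where there is no reading), "intrinsics" (3x3 intrinsics, pixels), "D" ([k1, k2, p1, p2, k3] as OpenCV has them; the pictures are not rectified), "camera_from_world" (4x4, takes a point from world to camera coordinates). Camera axes: x right, y down, z forward; pixel columns grow to the right and rows downward; lengths in m; the calibration is good to about 2 mm. A picture is of the moment at which its call begins.
- ticket.close_job(): hands the job in; it is judged then, once.
The state is a dict: "time": time; "qpos": joint angles; "joint_velocities": joint speeds; "effort": joint torques, N m; "position": TCP position; "ee_rot": TCP orientation; "ft_force": force on the tool from outside, world axes, zero at the start; "ft_torque": the same for the moment, N m; "finger_gap": finger opening in m; "finger_force": force on a finger pad.
Only numpy, scipy, OpenCV 4.12 (cv2) and the standard library are available. Lean on these libraries where they do the work, as an engineer would, in place of code of your own. Each camera call takes 0.05 s, during which the arm holds its last target. There are 200 camera calls.

## Working session

There is one attempt and no reset: what is moved stays moved. The work goes in short steps, Python scripts to look and compute and a tool call to move; the robot and the scene stay as the last step left them, time stands still between calls to the robot, and variables do not carry over. Pictures are saved under pics/ and viewed, at most 10 in all, crops included, and the job is handed in when it is done.

Besides the shell and the picture viewer there is one more tool, called after ">>>" as a command line: name --argument value ..., lists and objects as JSON in quotes. send_rows: Moves the arm, as the interface text tells. Its arguments: {"type":"object","properties":{"series":{"type":"array"},"force":{"type":"number"}},"required":["series"]}

```bash
mkdir -p pics
cat > h.py <<'E'
import numpy as np, cv2
from cell import readout, optics, ticket
from scipy.spatial.transform import Rotation as R
def snap(n): return optics.snapshot(n)
def cloud(s):
    "world xyz per pixel from depth"
    K,D,T=[np.array(s[k],float) for k in("intrinsics","D","camera_from_world")]
    h,w=s["range_z"].shape
    u,v=np.meshgrid(np.arange(w),np.arange(h))
    n=cv2.undistortPoints(np.stack([u,v],-1).reshape(-1,1,2).astype(float),K,D).reshape(h,w,2)
    z=s["range_z"][...,None].astype(float)
    c=np.concatenate([n*z,z],-1)
    P=(c-T[:3,3])@T[:3,:3]
    P[s["range_z"]==0]=np.nan
    return P
def ray(s,uv,zh):
    K,D,T=[np.array(s[k],float) for k in("intrinsics","D","camera_from_world")]
    n=cv2.undistortPoints(np.array(uv,float).reshape(-1,1,2),K,D).reshape(-1,2)
    d=np.c_[n,np.ones(len(n))]@T[:3,:3]; o=-T[:3,:3].T@T[:3,3]
    return o+d*((zh-o[2])/d[:,2])[:,None]
def st():
    s=readout.state(); print(round(s["time"],2),np.round(s["position"],4),np.round(s["ee_rot"],3),"F",np.round(s["ft_force"],1),"gap",round(s["finger_gap"],4),"ff",s["finger_force"]); return s
E
python3 - <<'E'
from h import *
for n in("top","side"):
    s=snap(n); cv2.imwrite(f"pics/{n}0.png",s["pixels"]); T=np.array(s["camera_from_world"]); print(n,-T[:3,:3].T@T[:3,3])
s=st(); print(s["qpos"]); print(R.from_rotvec(s["ee_rot"]).as_matrix().round(3))
E
```

```text
top [0.30169038 0.02266663 1.74775423]
side [0.22787936 0.96302378 1.26013698]
0.1 [0.2287 0.6079 0.2555] [-5.620e-01 -3.091e+00  2.000e-03] F [ 0.1  0.8 -0. ] gap 0.0853 ff 0.0
[-1.27719841  0.53707856 -0.00444316  1.53875397  0.00256239  1.06729651
 -0.07116658]
[[-0.936  0.352 -0.   ]
 [ 0.352  0.936 -0.001]
 [-0.    -0.002 -1.   ]]
```

View pics/top0.png

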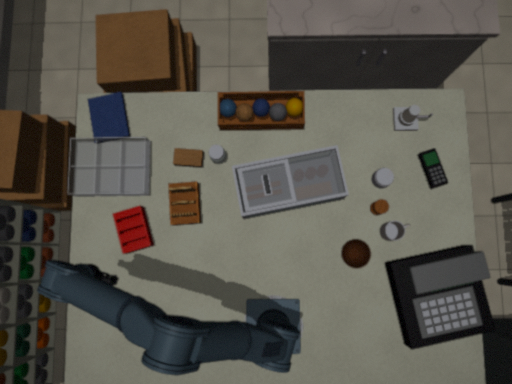

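View pics/side0.png

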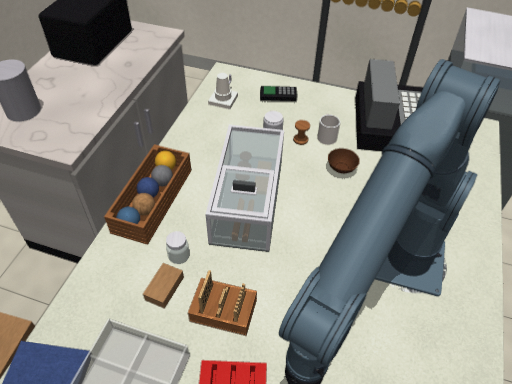

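The candidates for the wanted plate are the three plates in the brown holder, at about side (207,290), (224,300) and (239,302). The red look-alike holder at side (233,372) and top (132,229) is not part of the job. The tallest plate looks like the one at (207,290), which I'll check in a crop. The case is at top (290,181), with its bar at (267,184).

Run:
```python
from h import *
t=snap("top"); s=snap("side")
a=cv2.resize(t["pixels"][140:240,160:360],None,fx=4,fy=4,interpolation=cv2.INTER_CUBIC)
b=cv2.resize(s["pixels"][255:345,170:290],None,fx=4,fy=4,interpolation=cv2.INTER_CUBIC)
c=np.zeros((400+0,800,3),np.uint8); c[:400]=a
d=np.zeros((600,800,3),np.uint8); d[:240,:]=a[20*4-80:240+0]if 0 else cv2.resize(a,(800,400))[:240]
cv2.imwrite("pics/topc.png",a); cv2.imwrite("pics/sidec.png",b)
P=cloud(t); Q=cloud(s)
# case: points with z>0.15 around; holder: z in .05-.06
def rect(P,m,name):
    p=P[m][:,:2].astype(np.float32)*1000; r=cv2.minAreaRect(p); print(name,m.sum(),r)
yy,xx=np.mgrid[:384,:512]
roi=(xx>230)&(xx<352)&(yy>143)&(yy<222)
print("case z hist",np.histogram(P[...,2][roi],bins=np.arange(-.01,.22,.01)))
rect(P,roi&(P[...,2]>.15)&(P[...,2]<.168),"caseframe")
rect(P,roi&(P[...,2]>.172),"bar")
print(np.median(P[roi&(P[...,2]>.18)],0))
roi=(xx>163)&(xx<206)&(yy>176)&(yy<232)
hsv=cv2.cvtColor(t["pixels"],cv2.COLOR_BGR2HSV)
print(np.histogram(P[...,2][roi],bins=np.arange(-.01,.15,.01)))
rect(P,roi&(P[...,2]>.048)&(P[...,2]<.062),"holder top")
m=roi&(P[...,2]>.07)
n,l,_,_=cv2.connectedComponentsWithStats(m.astype(np.uint8))
for i in range(1,n): rect(P,l==i,f"plate top{i} z{P[l==i][:,2].max():.3f} px{xx[l==i].mean():.0f},{yy[l==i].mean():.0f}")
roi=(xx>185)&(xx<262)&(yy>265)&(yy<336)
rect(Q,roi&(Q[...,2]>.050)&(Q[...,2]<.06),"holder side")
m=roi&(Q[...,2]>.07)
n,l,_,_=cv2.connectedComponentsWithStats(m.astype(np.uint8))
for i in range(1,n): rect(Q,l==i,f"plate side{i} z{Q[l==i][:,2].max():.3f} px{xx[l==i].mean():.0f},{yy[l==i].mean():.0f}")
roi=(xx>200)&(xx<290)&(yy>120)&(yy<252)
rect(Q,roi&(Q[...,2]>.155)&(Q[...,2]<.165),"case side")
rect(Q,roi&(Q[...,2]>.175),"bar side")
```

```text
case z hist (array([2033, 1454,   95,   36,   23,   26,   28,   34,   25,   28,   23,
         22,    3,    2,  636, 2058, 2284,  454,    4,   45,   32,    0]), array([-0.01,  0.  ,  0.01,  0.02,  0.03,  0.04,  0.05,  0.06,  0.07,
        0.08,  0.09,  0.1 ,  0.11,  0.12,  0.13,  0.14,  0.15,  0.16,
        0.17,  0.18,  0.19,  0.2 ,  0.21]))
caseframe 2731 ((571.1588745117188, -69.3775634765625), (201.15916442871094, 421.3284606933594), 10.658548355102539)
bar 79 ((553.2329711914062, 20.718517303466797), (69.19140625, 15.68030834197998), 10.70275592803955)
[0.55528626 0.02144773 0.18904998]
(array([601, 380,  27,  22,  33, 201, 719,  94,  28,  42,  30,  40,   9,
        31,  22]), array([-0.01,  0.  ,  0.01,  0.02,  0.03,  0.04,  0.05,  0.06,  0.07,
        0.08,  0.09,  0.1 ,  0.11,  0.12,  0.13,  0.14]))
holder top 859 ((499.1525573730469, 360.88238525390625), (172.89968872070312, 120.8383560180664), 3.6674928665161133)
plate top1 z0.137 px180,189 105 ((548.7932739257812, 364.01153564453125), (10.103504180908203, 91.4094009399414), 3.483715534210205)
plate top2 z0.095 px181,202 34
[... 461 characters left out ...]
px205,289 254 ((553.4840698242188, 364.4858093261719), (10.529732704162598, 93.20597839355469), 3.935072660446167)
plate side2 z0.109 px239,300 149 ((453.33038330078125, 359.41143798828125), (8.685474395751953, 93.7345199584961), 3.2779839038848877)
plate side3 z0.096 px222,297 77 ((503.5262451171875, 356.5928955078125), (9.403059005737305, 68.27783203125), 3.9943439960479736)
plate side4 z0.070 px218,310 1 ((501.9518737792969, 399.5066223144531), (0.0, 0.0), 0.0)
case side 2114 ((574.732666015625, -69.43789672851562), (200.65081787109375, 428.6779479980469), 10.79361343383789)
bar side 148 ((557.1568603515625, 23.520679473876953), (67.31021118164062, 20.969707489013672), 13.911149978637695)
```

View pics/topc.png

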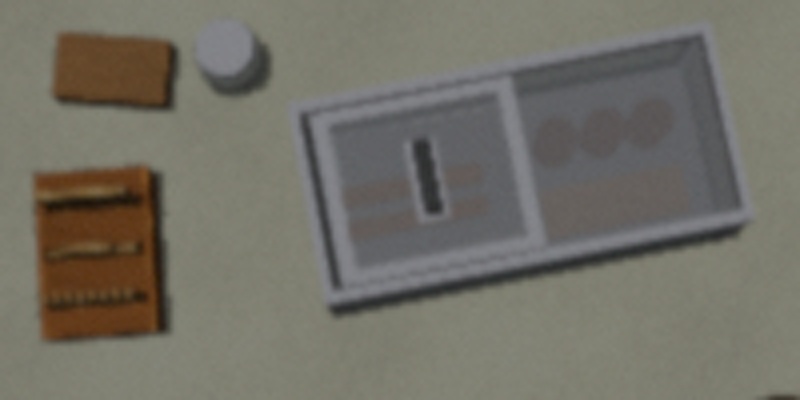

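View pics/sidec.png

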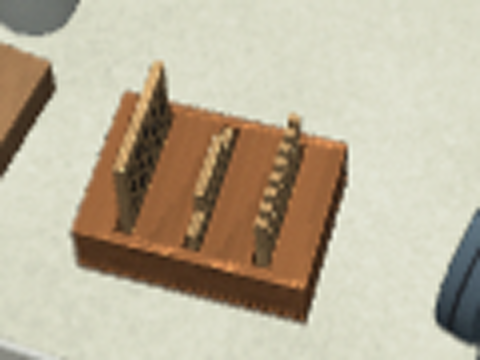

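The tallest plate, with holes, is the left one: side (205,289), top (180,189), world about (0.551, 0.364). The door bar is at about (0.555, 0.022), so q is about 0.007. The case yaw is about 10.7° and the holder yaw about 3.7°. First I'll turn the tool so the jaws close along the case's y, then travel over the bar.

>>> send_rows --series '[{"delta_pos": [0, 0, 0], "rotation": [0, 0, -0.0348], "gripper": 0}, {"delta_pos": [0, 0, 0], "rotation": [0, 0, -0.0348], "gripper": 0}, {"delta_pos": [0, 0, 0], "rotation": [0, 0, -0.0348], "gripper": 0}, {"delta_pos": [0, 0, 0], "rotation": [0, 0, -0.0348], "gripper": 0}, {"delta_pos": [0, 0, 0], "rotation": [0, 0, -0.0348], "gripper": 0}]' --force 30

```text
time: 0.62
position: [0.2288, 0.6082, 0.256]
ee_rot: [0.302, -3.127, 0.001]
ft_force: [0.4, -0.5, -0.6]
finger_gap: 0.0426
finger_force: 0.0
```

>>> send_rows --series '[{"delta_pos": [-0.042, -0.127, 0], "rotation": [0, 0, 0], "gripper": 0}, {"delta_pos": [-0.042, -0.127, 0], "rotation": [0, 0, 0], "gripper": 0}, {"delta_pos": [-0.042, -0.127, 0], "rotation": [0, 0, 0], "gripper": 0}, {"delta_pos": [-0.042, -0.127, 0], "rotation": [0, 0, 0], "gripper": 0}, {"delta_pos": [-0.042, -0.127, 0], "rotation": [0, 0, 0], "gripper": 0}]'

```text
time: 1.03
position: [0.3105, 0.4605, 0.2562]
ee_rot: [-0.293, 3.128, -0.0]
ft_force: [0.9, 0.1, 0.6]
finger_gap: 0.0426
finger_force: 0.0
```

>>> send_rows --series '[{"delta_pos": [-0.042, -0.127, 0], "rotation": [0, 0, 0], "gripper": 0}, {"delta_pos": [-0.042, -0.127, 0], "rotation": [0, 0, 0], "gripper": 0}, {"delta_pos": [-0.042, -0.127, 0], "rotation": [0, 0, 0], "gripper": 0}, {"delta_pos": [-0.042, -0.127, 0], "rotation": [0, 0, 0], "gripper": 0}, {"delta_pos": [-0.042, -0.127, 0], "rotation": [0, 0, 0], "gripper": 0}]'

```text
time: 1.45
position: [0.3915, 0.3143, 0.2563]
ee_rot: [-0.293, 3.128, 0.0]
ft_force: [-0.5, -0.8, -1.1]
finger_gap: 0.0428
finger_force: 0.0
```

>>> send_rows --series '[{"delta_pos": [-0.042, -0.127, 0], "rotation": [0, 0, 0], "gripper": 0}, {"delta_pos": [-0.042, -0.127, 0], "rotation": [0, 0, 0], "gripper": 0}, {"delta_pos": [-0.042, -0.127, 0], "rotation": [0, 0, 0], "gripper": 0}, {"delta_pos": [-0.042, -0.127, 0], "rotation": [0, 0, 0], "gripper": 0}, {"delta_pos": [-0.042, -0.127, 0], "rotation": [0, 0, 0], "gripper": 0}]'

```text
time: 1.87
position: [0.4726, 0.1681, 0.2564]
ee_rot: [-0.293, 3.128, 0.0]
ft_force: [-0.2, 0.1, -0.3]
finger_gap: 0.0429
finger_force: 0.0
```

>>> send_rows --series '[{"delta_pos": [-0.042, -0.127, 0], "rotation": [0, 0, 0], "gripper": 0}, {"delta_pos": [-0.042, -0.127, 0], "rotation": [0, 0, 0], "gripper": 0}, {"delta_pos": [-0.042, -0.127, 0], "rotation": [0, 0, 0], "gripper": 0}, {"delta_pos": [-0.042, -0.127, 0], "rotation": [0, 0, 0], "gripper": 0}, {"delta_pos": [-0.042, -0.127, 0], "rotation": [0, 0, 0], "gripper": 0}]'

```text
time: 2.28
position: [0.5537, 0.0219, 0.2563]
ee_rot: [-0.293, 3.128, 0.0]
ft_force: [0.0, -0.3, -0.7]
finger_gap: 0.0426
finger_force: 0.0
```

Run:
```python
from h import *
st(); s=snap("side"); cv2.imwrite("pics/s1.png",cv2.resize(s["pixels"][80:280,150:350],None,fx=3,fy=3))
```

```text
2.28 [0.5537 0.0219 0.2563] [-0.293  3.128  0.   ] F [ 0.  -0.3 -0.7] gap 0.0426 ff 0.0
```

View pics/s1.png

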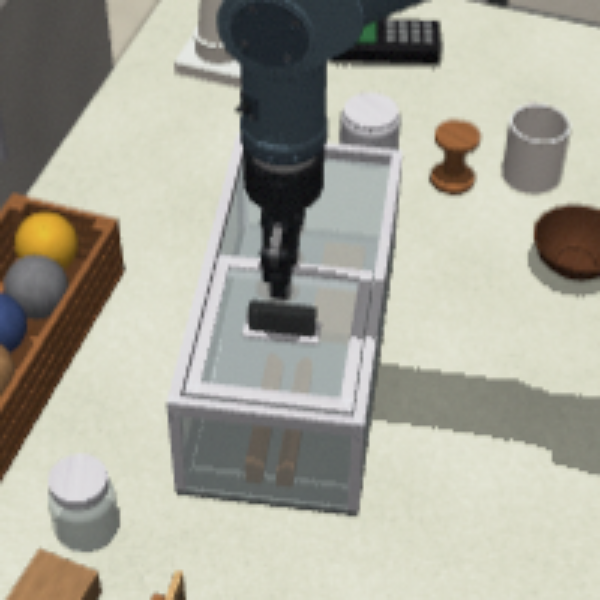

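The gripper hangs right over the bar, at about (282,317) in the crop. Next I lower and pinch.

>>> send_rows --series '[{"delta_pos": [0, 0, 0.053], "rotation": [0, 0, 0], "gripper": 0}, {"delta_pos": [0, 0, 0.053], "rotation": [0, 0, 0], "gripper": 0}, {"delta_pos": [0, 0, 0.053], "rotation": [0, 0, 0], "gripper": 0}, {"delta_pos": [0, 0, 0.053], "rotation": [0, 0, 0], "gripper": 0}, {"delta_pos": [0, 0, 0.048], "rotation": [0, 0, 0], "gripper": 0}]'

```text
time: 2.75
position: [0.5528, 0.0236, 0.1904]
ee_rot: [0.293, -3.127, -0.0]
ft_force: [-0.3, 0.5, -0.2]
finger_gap: 0.0426
finger_force: 0.0
```

>>> send_rows --series '[{"delta_pos": [0, 0, 0], "rotation": [0, 0, 0], "gripper": 1}, {"delta_pos": [0, 0, 0], "rotation": [0, 0, 0], "gripper": 1}, {"delta_pos": [0, 0, 0], "rotation": [0, 0, 0], "gripper": 1}, {"delta_pos": [0, 0, 0], "rotation": [0, 0, 0], "gripper": 1}, {"delta_pos": [0, 0, 0], "rotation": [0, 0, 0], "gripper": 1}]'

```text
time: 3.17
position: [0.5527, 0.023, 0.1913]
ee_rot: [0.293, -3.127, 0.001]
ft_force: [-0.9, -2.3, -6.2]
finger_gap: 0.0153
finger_force: 33.2
```

>>> send_rows --series '[{"delta_pos": [0, -0.06, 0], "rotation": [0, 0, 0], "gripper": 1}, {"delta_pos": [0, -0.1, 0], "rotation": [0, 0, 0], "gripper": 1}, {"delta_pos": [0, -0.1, 0], "rotation": [0, 0, 0], "gripper": 1}, {"delta_pos": [0, -0.1, 0], "rotation": [0, 0, 0], "gripper": 1}, {"delta_pos": [0, -0.1, 0], "rotation": [0, 0, 0], "gripper": 1}]'

```text
time: 3.58
position: [0.5738, -0.0885, 0.1913]
ee_rot: [0.295, -3.126, -0.004]
ft_force: [-2.6, 3.3, -3.4]
finger_gap: 0.0155
finger_force: 33.6
```

>>> send_rows --series '[{"delta_pos": [0, -0.08, 0], "rotation": [0, 0, 0], "gripper": 1}, {"delta_pos": [0, -0.06, 0], "rotation": [0, 0, 0], "gripper": 1}, {"delta_pos": [0, -0.04, 0], "rotation": [0, 0, 0], "gripper": 1}, {"delta_pos": [0, -0.02, 0], "rotation": [0, 0, 0], "gripper": 1}, {"delta_pos": [0, -0.01, 0], "rotation": [0, 0, 0], "gripper": 1}]'

```text
time: 4.0
position: [0.5838, -0.1411, 0.1913]
ee_rot: [0.293, -3.127, -0.001]
ft_force: [-6.6, 1.3, -0.6]
finger_gap: 0.0154
finger_force: 33.9
```

>>> send_rows --series '[{"delta_pos": [0, -0.012, 0], "rotation": [0, 0, 0], "gripper": 1}, {"delta_pos": [0, -0.012, 0], "rotation": [0, 0, 0], "gripper": 1}, {"delta_pos": [0, -0.006, 0], "rotation": [0, 0, 0], "gripper": 1}, {"delta_pos": [0, -0.006, 0], "rotation": [0, 0, 0], "gripper": 1}, {"delta_pos": [0, 0, 0], "rotation": [0, 0, 0], "gripper": 1}]'

```text
time: 4.42
position: [0.5851, -0.1484, 0.1913]
ee_rot: [0.295, -3.126, -0.003]
ft_force: [-6.8, 3.4, 0.2]
finger_gap: 0.0153
finger_force: 34.0
```

>>> send_rows --series '[{"delta_pos": [0, -0.008, 0], "rotation": [0, 0, 0], "gripper": 1}, {"delta_pos": [0, -0.008, 0], "rotation": [0, 0, 0], "gripper": 1}, {"delta_pos": [0, 0, 0], "rotation": [0, 0, 0], "gripper": 1}]'

```text
time: 4.67
position: [0.5852, -0.1485, 0.1913]
ee_rot: [0.298, -3.123, -0.011]
ft_force: [-10.6, 11.4, 5.6]
finger_gap: 0.0153
finger_force: 35.0
```

>>> send_rows --series '[{"delta_pos": [0, 0.012, 0], "rotation": [0, 0, 0], "gripper": 0}, {"delta_pos": [0, 0, 0], "rotation": [0, 0, 0], "gripper": 0}, {"delta_pos": [0, 0, 0], "rotation": [0, 0, 0], "gripper": 0}, {"delta_pos": [0, 0, -0.08], "rotation": [0, 0, 0], "gripper": 0}, {"delta_pos": [0, 0, -0.12], "rotation": [0, 0, 0], "gripper": 0}]'

```text
time: 5.08
position: [0.585, -0.151, 0.2397]
ee_rot: [0.292, -3.124, -0.001]
ft_force: [0.0, -0.0, -0.5]
finger_gap: 0.0426
finger_force: 0.0
```

>>> send_rows --series '[{"delta_pos": [0, 0, -0.08], "rotation": [0, 0, 0.036], "gripper": 0}, {"delta_pos": [0, 0, 0], "rotation": [0, 0, 0.036], "gripper": 0}, {"delta_pos": [0, 0, 0], "rotation": [0, 0, 0.036], "gripper": 0}, {"delta_pos": [0, 0, 0], "rotation": [0, 0, 0.036], "gripper": 0}, {"delta_pos": [0, 0, 0], "rotation": [0, 0, 0.036], "gripper": 0}]'

```text
time: 5.5
position: [0.587, -0.1516, 0.2622]
ee_rot: [0.6, 3.081, -0.001]
ft_force: [0.2, 0.8, 0.1]
finger_gap: 0.0428
finger_force: 0.0
```

>>> send_rows --series '[{"delta_pos": [0, 0, 0], "rotation": [0, 0, 0.036], "gripper": 0}, {"delta_pos": [0, 0, 0], "rotation": [0, 0, 0.036], "gripper": 0}, {"delta_pos": [0, 0, 0], "rotation": [0, 0, 0.036], "gripper": 0}, {"delta_pos": [0, 0, 0], "rotation": [0, 0, 0.036], "gripper": 0}, {"delta_pos": [0, 0, 0], "rotation": [0, 0, 0.036], "gripper": 0}]'

```text
time: 5.92
position: [0.587, -0.1515, 0.262]
ee_rot: [1.435, 2.792, 0.0]
ft_force: [-0.0, -0.3, -0.1]
finger_gap: 0.0428
finger_force: 0.0
```

>>> send_rows --series '[{"delta_pos": [0, 0, 0], "rotation": [0, 0, 0.036], "gripper": 0}, {"delta_pos": [0, 0, 0], "rotation": [0, 0, 0.036], "gripper": 0}, {"delta_pos": [0, 0, 0], "rotation": [0, 0, 0.036], "gripper": 0}, {"delta_pos": [0, 0, 0], "rotation": [0, 0, 0.036], "gripper": 0}, {"delta_pos": [0, 0, 0], "rotation": [0, 0, 0.036], "gripper": 0}]'

```text
time: 6.33
position: [0.587, -0.1515, 0.262]
ee_rot: [2.157, 2.281, 0.001]
ft_force: [0.2, -0.4, -0.1]
finger_gap: 0.0425
finger_force: 0.0
```

Run:
```python
from h import *
s=st(); M=R.from_rotvec(s["ee_rot"]).as_matrix(); print(M.round(3),s["qpos"].round(2) if hasattr(s["qpos"],"round") else s["qpos"])
for tgt in([.5511,.3642,.256],): print(M.T@(np.array(tgt)-s["position"])/.25)
print("yaw of tool y",np.degrees(np.arctan2(M[1,1],M[0,1])))
# door opening check & refined gauge fits in both views with edges
P=cloud(snap("top")); yy,xx=np.mgrid[:384,:512]
m=(xx>230)&(xx<352)&(yy>143)&(yy<222)&(P[...,2]>.175)&(P[...,2]<.195); print("bar",m.sum(), np.median(P[m],0) if m.any() else "")
```

```text
6.33 [ 0.587  -0.1515  0.262 ] [2.157e+00 2.281e+00 1.000e-03] F [ 0.2 -0.4 -0.1] gap 0.0425 ff 0.0
[[-0.056  0.998  0.002]
 [ 0.998  0.056 -0.001]
 [-0.001  0.002 -1.   ]] [-0.21  0.5   0.54  1.68 -0.29  1.04  0.48]
[ 2.06761916 -0.02890283  0.02160871]
yaw of tool y 3.185420605860727
bar 0
```

>>> send_rows --series '[{"delta_pos": [0.138, -0.002, 0], "rotation": [0, 0, -0.003], "gripper": 0}, {"delta_pos": [0.138, -0.002, 0], "rotation": [0, 0, 0], "gripper": 0}, {"delta_pos": [0.138, -0.002, 0], "rotation": [0, 0, 0], "gripper": 0}, {"delta_pos": [0.138, -0.002, 0], "rotation": [0, 0, 0], "gripper": 0}, {"delta_pos": [0.138, -0.002, 0], "rotation": [0, 0, 0], "gripper": 0}]'

```text
time: 6.8
position: [0.5723, 0.0223, 0.262]
ee_rot: [2.138, 2.3, 0.002]
ft_force: [0.8, -0.1, 0.3]
finger_gap: 0.0428
finger_force: 0.0
```

>>> send_rows --series '[{"delta_pos": [0.138, -0.002, 0], "rotation": [0, 0, 0], "gripper": 0}, {"delta_pos": [0.138, -0.002, 0], "rotation": [0, 0, 0], "gripper": 0}, {"delta_pos": [0.138, -0.002, 0], "rotation": [0, 0, 0], "gripper": 0}, {"delta_pos": [0.138, -0.002, 0], "rotation": [0, 0, 0], "gripper": 0}, {"delta_pos": [0.138, -0.002, 0], "rotation": [0, 0, 0], "gripper": 0}]'

```text
time: 7.22
position: [0.5576, 0.1946, 0.262]
ee_rot: [2.138, 2.3, 0.003]
ft_force: [0.5, -0.7, 0.1]
finger_gap: 0.0427
finger_force: 0.0
```

>>> send_rows --series '[{"delta_pos": [0.138, -0.002, 0], "rotation": [0, 0, 0], "gripper": 0}, {"delta_pos": [0.138, -0.002, 0], "rotation": [0, 0, 0], "gripper": 0}, {"delta_pos": [0.138, -0.002, 0], "rotation": [0, 0, 0], "gripper": 0}, {"delta_pos": [0.138, -0.002, 0], "rotation": [0, 0, 0], "gripper": 0}, {"delta_pos": [0.12, -0.002, 0], "rotation": [0, 0, 0], "gripper": 0}]'

```text
time: 7.63
position: [0.5428, 0.3632, 0.2619]
ee_rot: [2.137, 2.303, 0.004]
ft_force: [-0.3, 0.1, -0.5]
finger_gap: 0.043
finger_force: 0.0
```

Run:
```python
from h import *
s=st(); M=R.from_rotvec(s["ee_rot"]).as_matrix(); print(np.degrees(np.arctan2(M[1,1],M[0,1])),s["qpos"])
for tgt in([.5511,.3642,.121],): print(M.T@(np.array(tgt)-s["position"])/.25)
P=snap("side"); cv2.imwrite("pics/s2.png",cv2.resize(P["pixels"][180:340,130:290],None,fx=3.5,fy=3.5))
```

```text
7.63 [0.5428 0.3632 0.2619] [2.137 2.303 0.004] F [-0.3  0.1 -0.5] gap 0.043 ff 0.0
4.2783583380170755 [-0.95151181  0.5644173   0.4351224   1.54568185 -0.25801411  1.08636498
 -0.38085801]
[0.00069463 0.03238636 0.56357732]
```

View pics/s2.png

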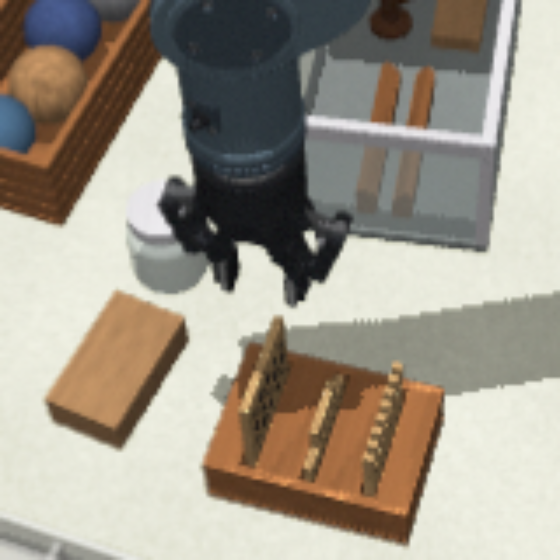

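The door stands fully open, and the gripper hangs above the gauge, whose top is at about (265,380) in the crop. I'll shift 8 mm, then descend to the gauge.

>>> send_rows --series '[{"delta_pos": [0.001, 0.032, 0], "rotation": [0, 0, 0.003], "gripper": 0}, {"delta_pos": [0, 0, 0.1], "rotation": [0, 0, 0], "gripper": 0}, {"delta_pos": [0, 0, 0.12], "rotation": [0, 0, 0], "gripper": 0}, {"delta_pos": [0, 0, 0.12], "rotation": [0, 0, 0], "gripper": 0}, {"delta_pos": [0, 0, 0.06], "rotation": [0, 0, 0], "gripper": 0}]'

```text
time: 8.1
position: [0.5503, 0.3593, 0.1582]
ee_rot: [2.151, 2.289, -0.005]
ft_force: [-0.1, -0.9, 0.2]
finger_gap: 0.043
finger_force: 0.0
```

>>> send_rows --series '[{"delta_pos": [0, 0, 0.06], "rotation": [0, 0, 0], "gripper": 0}, {"delta_pos": [0, 0, 0.06], "rotation": [0, 0, 0], "gripper": 0}, {"delta_pos": [0, 0, 0.04], "rotation": [0, 0, 0], "gripper": 0}, {"delta_pos": [0, 0, 0], "rotation": [0, 0, 0], "gripper": 0}]'

```text
time: 8.43
position: [0.5504, 0.3597, 0.1194]
ee_rot: [2.152, 2.289, -0.004]
ft_force: [-1.0, -0.6, -0.1]
finger_gap: 0.0427
finger_force: 0.0
```

>>> send_rows --series '[{"delta_pos": [0, 0, 0], "rotation": [0, 0, 0], "gripper": 1}, {"delta_pos": [0, 0, 0], "rotation": [0, 0, 0], "gripper": 1}, {"delta_pos": [0, 0, 0], "rotation": [0, 0, 0], "gripper": 1}, {"delta_pos": [0, 0, 0], "rotation": [0, 0, 0], "gripper": 1}, {"delta_pos": [0, 0, 0], "rotation": [0, 0, 0], "gripper": 1}]' --force 30

```text
time: 8.85
position: [0.5516, 0.3614, 0.1226]
ee_rot: [2.152, 2.288, 0.004]
ft_force: [-0.5, -0.3, 5.8]
finger_gap: 0.0075
finger_force: 32.5
```

>>> send_rows --series '[{"delta_pos": [0, 0, -0.04], "rotation": [0, 0, 0], "gripper": 1}, {"delta_pos": [0, 0, -0.07], "rotation": [0, 0, 0], "gripper": 1}, {"delta_pos": [0, 0, -0.07], "rotation": [0, 0, 0], "gripper": 1}, {"delta_pos": [0, 0, -0.1], "rotation": [0, 0, 0], "gripper": 1}, {"delta_pos": [0, 0, -0.1], "rotation": [0, 0, 0], "gripper": 1}]'

```text
time: 9.27
position: [0.5501, 0.3608, 0.2173]
ee_rot: [-2.152, -2.288, 0.002]
ft_force: [0.5, -0.0, -0.7]
finger_gap: 0.0078
finger_force: 31.6
```

>>> send_rows --series '[{"delta_pos": [0, 0, -0.1], "rotation": [0, 0, 0], "gripper": 1}, {"delta_pos": [0, 0, -0.1], "rotation": [0, 0, 0], "gripper": 1}, {"delta_pos": [0, 0, -0.1], "rotation": [0, 0, 0], "gripper": 1}, {"delta_pos": [0, 0, -0.1], "rotation": [0, 0, -0.02], "gripper": 1}, {"delta_pos": [0, 0, -0.04], "rotation": [0, 0, -0.02], "gripper": 1}]'

```text
time: 9.68
position: [0.5517, 0.3614, 0.3309]
ee_rot: [2.0, 2.421, 0.008]
ft_force: [0.8, -1.1, -0.3]
finger_gap: 0.0075
finger_force: 31.6
```

Run:
```python
from h import *
s=st(); M=R.from_rotvec(s["ee_rot"]).as_matrix(); print(np.degrees(np.arctan2(M[1,1],M[0,1])),M.round(3))
th=np.radians(10.7); y=np.array([-np.sin(th),np.cos(th)])
for c in([.573,-.0694],[.5703,-.0699]): print("slot",np.array(c)+.11*y)
c=np.array([.572,-.0695])+.11*y
print(M.T@(np.r_[c,s["position"][2]]-s["position"])/.25)
b=snap("side"); cv2.imwrite("pics/s3.png",cv2.resize(b["pixels"][140:340,120:320],None,fx=3,fy=3))
```

```text
9.68 [0.5517 0.3614 0.3309] [2.    2.421 0.008] F [ 0.8 -1.1 -0.3] gap 0.0075 ff 31.603857278823853
10.861533484397345 [[-0.188  0.982  0.004]
 [ 0.982  0.188  0.003]
 [ 0.002  0.005 -1.   ]]
slot [0.55257667 0.03868741]
slot [0.54987667 0.03818741]
[-1.26816439 -0.24397283 -0.00372789]
```

View pics/s3.png

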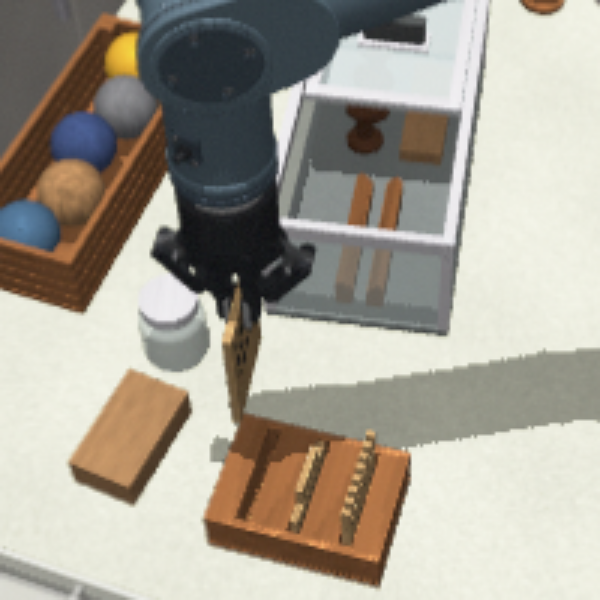

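The gauge is out and upright at (240,360) in the crop, and the other two plates still stand in the holder. Next I measure the slot rails and the held plate in the same view, so the camera bias cancels.

Run:
```python
from h import *
th=np.radians(10.7); ex=np.array([np.cos(th),np.sin(th)]); ey=np.array([-np.sin(th),np.cos(th)]); c0=np.array([.572,-.0695])
s=st()
for n in("side","top"):
    f=snap(n); P=cloud(f); hsv=cv2.cvtColor(f["pixels"],cv2.COLOR_BGR2HSV)
    d=P[...,:2]-c0; X=d@ex; Y=d@ey; Z=P[...,2]
    m=(abs(X)<.08)&(Y>.025)&(Y<.195)&(Z>.02)&(Z<.07)&(hsv[...,1]>70)
    print(n,"rail px",m.sum())
    for a in np.arange(.03,.19,.02):
        k=m&(abs(Y-a)<.01)&(Z>.038)
        x=np.sort(X[k]); 
        if len(x)>4:
            l=x[x<x.mean()];r=x[x>=x.mean()]; print(round(a,2),len(x),"L",l.min().round(4),l.max().round(4),"R",r.min().round(4),r.max().round(4),"z",np.median(Z[k]).round(4))
    # held plate
    g=(P[...,2]>.2)&(P[...,2]<.30)&(abs(P[...,0]-s["position"][0])<.03)&(abs(P[...,1]-s["position"][1])<.06)&(hsv[...,1]>70)
    print("plate",g.sum()); q=P[g]
    if g.sum()>20:
        for lo in np.arange(.2,.3,.02):
            w=q[(q[:,2]>lo)&(q[:,2]<lo+.02)]
            if len(w)>5:
                t=(w[:,:2]-s["position"][:2]); print(round(lo,2),"ex",np.percentile(t@ex,[5,95]).round(4),"ey",np.percentile(t@ey,[2,98]).round(4))
        print("zmin",q[:,2].min())
```

```text
9.73 [0.5522 0.3616 0.3317] [1.996 2.424 0.01 ] F [2.2 0.7 0.6] gap 0.0079 ff 31.60414159297943
side rail px 193
0.03 17 L -0.0213 -0.0109 R 0.0127 0.0275 z 0.0438
0.05 34 L -0.024 -0.0084 R 0.0157 0.0288 z 0.0438
0.07 38 L -0.0236 -0.0076 R 0.0145 0.0289 z 0.0437
0.09 41 L -0.023 -0.0109 R 0.0144 0.0289 z 0.0438
0.11 10 L -0.0205 -0.0166 R 0.0171 0.0272 z 0.0447
plate 176
0.22 ex [-0.0023  0.0044] ey [-0.0295  0.0472]
0.24 ex [-0.0024  0.0023] ey [-0.0309  0.0482]
0.26 ex [-0.0025  0.0036] ey [-0.0221  0.0488]
0.28 ex [-0.0028  0.003 ] ey [0.0028 0.0481]
zmin 0.21991989590237632
top rail px 361
0.03 10 L -0.0239 -0.0169 R 0.0132 0.0227 z 0.0426
0.05 26 L -0.0263 -0.0127 R 0.007 0.0239 z 0.0424
0.07 34 L -0.0271 -0.0135 R 0.0082 0.0245 z 0.0419
0.09 29 L -0.0271 -0.0131 R 0.0081 0.0244 z 0.0426
0.11 32 L -0.0276 -0.0126 R 0.0073 0.025 z 0.0413
0.13 29 L -0.0281 -0.0149 R 0.0079 0.0239 z 0.042
0.15 26 L -0.0286 -0.0153 R 0.0088 0.0243 z 0.0433
0.17 35 L -0.0287 -0.012 R 0.0053 0.0251 z 0.0428
plate 59
0.22 ex [-0.0067 -0.0049] ey [-0.0405  0.0076]
0.24 ex [-0.0073 -0.0049] ey [-0.0419  0.0023]
0.26 ex [-0.0073 -0.0051] ey [-0.0412 -0.0008]
0.28 ex [-0.0068 -0.0039] ey [-0.0413 -0.0106]
zmin 0.21928017846836395
```

>>> send_rows --series '[{"delta_pos": [-0.127, -0.024, 0], "rotation": [0, 0, 0], "gripper": 1}, {"delta_pos": [-0.127, -0.024, 0], "rotation": [0, 0, 0], "gripper": 1}, {"delta_pos": [-0.127, -0.024, 0], "rotation": [0, 0, 0], "gripper": 1}, {"delta_pos": [-0.127, -0.024, 0], "rotation": [0, 0, 0], "gripper": 1}, {"delta_pos": [-0.127, -0.024, 0], "rotation": [0, 0, 0], "gripper": 1}]'

```text
time: 10.25
position: [0.5495, 0.1978, 0.3247]
ee_rot: [-2.006, -2.416, 0.004]
ft_force: [0.0, -0.1, -0.5]
finger_gap: 0.0076
finger_force: 31.6
```

>>> send_rows --series '[{"delta_pos": [-0.127, -0.024, 0], "rotation": [0, 0, 0], "gripper": 1}, {"delta_pos": [-0.127, -0.024, 0], "rotation": [0, 0, 0], "gripper": 1}, {"delta_pos": [-0.127, -0.024, 0], "rotation": [0, 0, 0], "gripper": 1}, {"delta_pos": [-0.127, -0.024, 0], "rotation": [0, 0, 0], "gripper": 1}, {"delta_pos": [-0.127, -0.024, 0], "rotation": [0, 0, 0], "gripper": 1}]'

```text
time: 10.67
position: [0.5494, 0.0365, 0.3249]
ee_rot: [-2.006, -2.416, 0.003]
ft_force: [0.9, -0.4, -0.1]
finger_gap: 0.0077
finger_force: 31.6
```

>>> send_rows --series '[{"delta_pos": [0, 0, 0], "rotation": [0, 0, 0], "gripper": 1}, {"delta_pos": [0, 0, 0], "rotation": [0, 0, 0], "gripper": 1}]'

```text
time: 10.83
position: [0.5498, 0.0356, 0.3252]
ee_rot: [-2.011, -2.412, 0.003]
ft_force: [0.4, 1.1, -0.3]
finger_gap: 0.0075
finger_force: 31.6
```

Run:
```python
from h import *
s=st(); M=R.from_rotvec(s["ee_rot"]).as_matrix(); print(np.degrees(np.arctan2(M[1,1],M[0,1])),M.round(3))
print(M.T@(np.array([.5531,.0358,.124])-s["position"])/.25)
th=np.radians(10.7); ex=np.array([np.cos(th),np.sin(th)]); ey=np.array([-np.sin(th),np.cos(th)]); c0=np.array([.572,-.0695])
for n in("side","top"):
    f=snap(n); P=cloud(f); hsv=cv2.cvtColor(f["pixels"],cv2.COLOR_BGR2HSV)
    d=P[...,:2]-c0; X=d@ex; Y=d@ey; Z=P[...,2]
    for nm,g in(("plate",(Z>.19)&(Z<.29)&(abs(X)<.03)&(abs(Y-.107)<.06)&(hsv[...,1]>70)),("rails",(abs(X)<.05)&(Y>.025)&(Y<.195)&(Z>.038)&(Z<.06)&(hsv[...,1]>70))):
        print(n,nm,g.sum(),np.percentile(X[g],[3,50,97]).round(4),np.percentile(Y[g],[3,97]).round(4),Z[g].min()) if g.sum()>5 else 0
```

```text
10.83 [0.5498 0.0356 0.3252] [-2.011 -2.412  0.003] F [ 0.4  1.1 -0.3] gap 0.0075 ff 31.572709679603577
10.345472075310923 [[-0.18   0.984 -0.002]
 [ 0.984  0.18  -0.001]
 [-0.    -0.002 -1.   ]]
[-0.00114552  0.0151603   0.80479821]
side plate 102 [-0.0056 -0.0045  0.0011] [0.0908 0.1559] 0.21431928069390346
side rails 148 [-0.0227  0.002   0.0278] [0.0335 0.1033] 0.03804460851165293
top rails 28 [-0.0256 -0.0148  0.0226] [0.0328 0.055 ] 0.03807284216208982
```

>>> send_rows --series '[{"delta_pos": [0, 0.017, 0], "rotation": [0, 0, -0.002], "gripper": 1}, {"delta_pos": [0, 0, 0.1], "rotation": [0, 0, 0], "gripper": 1}, {"delta_pos": [0, 0, 0.14], "rotation": [0, 0, 0], "gripper": 1}, {"delta_pos": [0, 0, 0.14], "rotation": [0, 0, 0], "gripper": 1}, {"delta_pos": [0, 0, 0.1], "rotation": [0, 0, 0], "gripper": 1}]'

```text
time: 11.35
position: [0.5539, 0.0405, 0.2033]
ee_rot: [-1.993, -2.426, 0.003]
ft_force: [-0.1, 0.8, -1.2]
finger_gap: 0.0076
finger_force: 31.5
```

>>> send_rows --series '[{"delta_pos": [0, 0, 0.08], "rotation": [0, 0, 0], "gripper": 1}, {"delta_pos": [0, 0, 0.04], "rotation": [0, 0, 0], "gripper": 1}, {"delta_pos": [0, 0, 0], "rotation": [0, 0, 0], "gripper": 1}]'

```text
time: 11.6
position: [0.5536, 0.0398, 0.174]
ee_rot: [-1.993, -2.425, 0.005]
ft_force: [-0.7, -0.1, -0.9]
finger_gap: 0.0076
finger_force: 31.5
```

Run:
```python
from h import *
s=st(); M=R.from_rotvec(s["ee_rot"]).as_matrix(); print(np.degrees(np.arctan2(M[1,1],M[0,1])))
print(M.T@(np.array([.5536,.0358,.124])-s["position"])/.25)
f=snap("side"); cv2.imwrite("pics/s4.png",cv2.resize(f["pixels"][120:260,180:320],None,fx=4,fy=4,interpolation=cv2.INTER_CUBIC))
```

```text
11.6 [0.5536 0.0398 0.174 ] [-1.993 -2.425  0.005] F [-0.7 -0.1 -0.9] gap 0.0076 ff 31.537562012672424
11.167159563408454
[-0.01580053 -0.00228119  0.19988216]
```

View pics/s4.png

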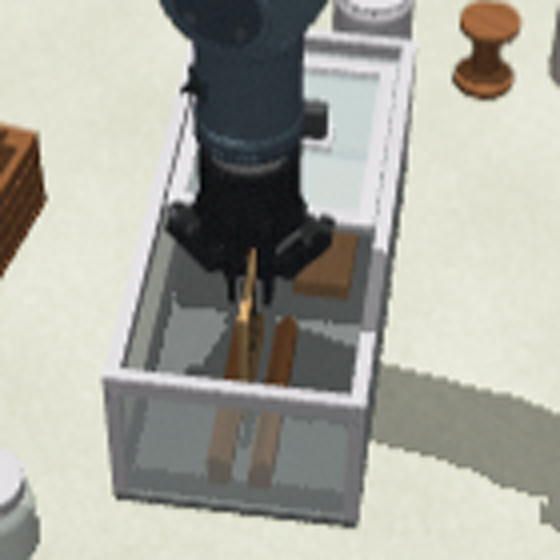

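The gauge's lower edge sits just above the slot at about (245,378) in the crop, between the rails at (230,400) and (270,400). I'll check the centring with depth.

Run:
```python
from h import *
th=np.radians(10.7); ex=np.array([np.cos(th),np.sin(th)]); ey=np.array([-np.sin(th),np.cos(th)]); c0=np.array([.572,-.0695])
st()
for n in("side",):
    f=snap(n); P=cloud(f); hsv=cv2.cvtColor(f["pixels"],cv2.COLOR_BGR2HSV)
    d=P[...,:2]-c0; X=d@ex; Y=d@ey; Z=P[...,2]
    for nm,g in(("plate",(Z>.07)&(Z<.175)&(abs(X)<.03)&(abs(Y-.107)<.06)&(hsv[...,1]>70)),("rails",(abs(X)<.05)&(Y>.025)&(Y<.195)&(Z>.038)&(Z<.055)&(hsv[...,1]>70))):
        print(n,nm,g.sum(),np.percentile(X[g],[3,50,97]).round(4),np.percentile(Y[g],[3,97]).round(4),Z[g].min())
        e=g&(Y>.148)
        if nm=="plate":
            for lo in np.arange(.07,.17,.02):
                k=e&(Z>=lo)&(Z<lo+.02)
                if k.sum()>3: print(round(lo,2),k.sum(),X[k].min(),X[k].max())
    r=(abs(X)<.05)&(Z>.038)&(Z<.055)&(hsv[...,1]>70)&(Y>.025)&(Y<.195)
    for a in np.arange(.03,.19,.02):
        k=r&(abs(Y-a)<.01)
        if k.sum()>3: print("rail",round(a,2),np.sort(X[k]).round(3))
```

```text
11.65 [0.5547 0.0395 0.1757] [-1.995e+00 -2.426e+00  2.000e-03] F [-0.   0.2 -0. ] gap 0.0076 ff 31.53791069984436
side plate 84 [0.0003 0.0012 0.0077] [0.0924 0.159 ] 0.07230813460565605
0.11 13 0.0008328033300456221 0.007790640310076848
0.13 10 0.0008367375166694643 0.007616024603225836
0.15 11 0.0007404978833715746 0.007416010486012406
side rails 95 [-0.0226 -0.014   0.0285] [0.0343 0.1035] 0.038195406057353894
rail 0.03 [-0.021 -0.021 -0.018 -0.018 -0.017 -0.014 -0.014 -0.011 -0.008]
rail 0.05 [-0.023 -0.023 -0.022 -0.021 -0.021 -0.021 -0.02  -0.019 -0.018 -0.016
 -0.015 -0.015 -0.014 -0.014 -0.013 -0.012 -0.012 -0.011 -0.01  -0.009
  0.027  0.027]
rail 0.07 [-0.022 -0.022 -0.021 -0.02  -0.019 -0.019 -0.018 -0.018 -0.017 -0.017
 -0.016 -0.016 -0.015 -0.013 -0.013 -0.012 -0.011 -0.01  -0.01  -0.008
  0.025  0.025  0.026  0.028  0.029  0.029]
rail 0.09 [-0.023 -0.022 -0.022 -0.021 -0.019 -0.019 -0.018 -0.016 -0.016 -0.016
 -0.015 -0.014 -0.012 -0.012 -0.01   0.021  0.022  0.022  0.023  0.023
  0.025  0.025  0.026  0.027  0.028  0.028  0.029]
rail 0.11 [-0.02  -0.02  -0.017 -0.014 -0.013 -0.01   0.02   0.02   0.023  0.024
  0.027]
```

>>> send_rows --series '[{"delta_pos": [0, -0.006, 0], "rotation": [0, 0, 0.002], "gripper": 1}, {"delta_pos": [0, 0, 0.05], "rotation": [0, 0, 0], "gripper": 1}, {"delta_pos": [0, 0, 0.05], "rotation": [0, 0, 0], "gripper": 1}, {"delta_pos": [0, 0, 0.05], "rotation": [0, 0, 0], "gripper": 1}, {"delta_pos": [0, 0, 0.03], "rotation": [0, 0, 0], "gripper": 1}]'

```text
time: 12.12
position: [0.5524, 0.0385, 0.1293]
ee_rot: [-2.003, -2.418, 0.002]
ft_force: [-0.2, 0.3, -1.1]
finger_gap: 0.0075
finger_force: 31.6
```

>>> send_rows --series '[{"delta_pos": [0, 0, 0.006], "rotation": [0, 0, 0], "gripper": 1}, {"delta_pos": [0, 0, 0.006], "rotation": [0, 0, 0], "gripper": 1}, {"delta_pos": [0, 0, 0], "rotation": [0, 0, 0], "gripper": 1}]'

```text
time: 12.37
position: [0.5535, 0.0383, 0.1281]
ee_rot: [-2.005, -2.419, 0.0]
ft_force: [1.0, 0.2, -0.7]
finger_gap: 0.0075
finger_force: 31.5
```

>>> send_rows --series '[{"delta_pos": [0, 0, 0.006], "rotation": [0, 0, 0], "gripper": 1}, {"delta_pos": [0, 0, 0.006], "rotation": [0, 0, 0], "gripper": 1}, {"delta_pos": [0, 0, 0], "rotation": [0, 0, 0], "gripper": 1}]'

```text
time: 12.62
position: [0.5536, 0.0385, 0.1254]
ee_rot: [2.004, 2.419, 0.0]
ft_force: [-0.6, 0.4, -0.2]
finger_gap: 0.0076
finger_force: 31.5
```

>>> send_rows --series '[{"delta_pos": [0, 0, 0.006], "rotation": [0, 0, 0], "gripper": 1}, {"delta_pos": [0, 0, 0], "rotation": [0, 0, 0], "gripper": 1}]'

```text
time: 12.78
position: [0.5543, 0.0385, 0.1246]
ee_rot: [2.004, 2.418, 0.002]
ft_force: [-0.7, 0.7, 3.9]
finger_gap: 0.0076
finger_force: 32.3
```

>>> send_rows --series '[{"delta_pos": [0, 0, 0.004], "rotation": [0, 0, 0], "gripper": 1}, {"delta_pos": [0, 0, 0], "rotation": [0, 0, 0], "gripper": 1}]'

```text
time: 12.95
position: [0.5546, 0.0385, 0.1246]
ee_rot: [2.004, 2.418, 0.003]
ft_force: [-2.8, 0.1, 14.1]
finger_gap: 0.0078
finger_force: 33.8
```

Run:
```python
from h import *
th=np.radians(10.7); ex=np.array([np.cos(th),np.sin(th)]); ey=np.array([-np.sin(th),np.cos(th)]); c0=np.array([.572,-.0695])
st()
f=snap("side"); P=cloud(f); hsv=cv2.cvtColor(f["pixels"],cv2.COLOR_BGR2HSV)
d=P[...,:2]-c0; X=d@ex; Y=d@ey; Z=P[...,2]
g=(Z>.07)&(Z<.175)&(abs(X)<.03)&(abs(Y-.107)<.06)&(hsv[...,1]>70)
print(g.sum(),np.percentile(X[g],[3,50,97]).round(4),Z[g].max(),np.percentile(Y[g],[3,97]))
```

```text
12.95 [0.5546 0.0385 0.1246] [2.004 2.418 0.003] F [-2.8  0.1 14.1] gap 0.0078 ff 33.791513442993164
74 [0.0002 0.0042 0.0087] 0.15727909405779136 [0.09050246 0.15719044]
```

Hard contact at TCP z 0.1246 puts the gauge top at 0.132 m, the expected seated height. Now I release.

>>> send_rows --series '[{"delta_pos": [0, 0, -0.006], "rotation": [0, 0, 0], "gripper": 1}, {"delta_pos": [0, 0, 0], "rotation": [0, 0, 0], "gripper": 0.3}, {"delta_pos": [0, 0, 0], "rotation": [0, 0, 0], "gripper": 0.2}, {"delta_pos": [0, 0, 0], "rotation": [0, 0, 0], "gripper": 0}, {"delta_pos": [0, 0, 0], "rotation": [0, 0, 0], "gripper": 0}]'

```text
time: 13.42
position: [0.5534, 0.0385, 0.1241]
ee_rot: [-2.004, -2.419, 0.0]
ft_force: [0.5, 0.3, -0.6]
finger_gap: 0.0428
finger_force: 0.0
```

>>> send_rows --series '[{"delta_pos": [0, 0, -0.03], "rotation": [0, 0, 0], "gripper": 0}, {"delta_pos": [0, 0, -0.08], "rotation": [0, 0, 0], "gripper": 0}, {"delta_pos": [0, 0, -0.12], "rotation": [0, 0, 0], "gripper": 0}, {"delta_pos": [0, 0, -0.12], "rotation": [0, 0, 0], "gripper": 0}, {"delta_pos": [0, 0, -0.12], "rotation": [0, 0, 0], "gripper": 0}]'

```text
time: 13.83
position: [0.5532, 0.0382, 0.2434]
ee_rot: [-2.005, -2.419, 0.001]
ft_force: [0.8, 0.8, -0.7]
finger_gap: 0.0426
finger_force: 0.0
```

>>> send_rows --series '[{"delta_pos": [-0.1, 0, 0], "rotation": [0, 0, 0], "gripper": 0}, {"delta_pos": [-0.14, 0, 0], "rotation": [0, 0, 0], "gripper": 0}, {"delta_pos": [-0.14, 0, 0], "rotation": [0, 0, 0], "gripper": 0}, {"delta_pos": [-0.14, 0, 0], "rotation": [0, 0, 0], "gripper": 0}, {"delta_pos": [-0.14, 0, 0], "rotation": [0, 0, 0], "gripper": 0}]'

```text
time: 14.25
position: [0.5842, -0.1252, 0.2425]
ee_rot: [2.004, 2.419, 0.001]
ft_force: [-0.1, 0.4, -1.1]
finger_gap: 0.0427
finger_force: 0.0
```

Run:
```python
from h import *
st(); f=snap("side"); cv2.imwrite("pics/s5.png",cv2.resize(f["pixels"][120:260,180:320],None,fx=4,fy=4,interpolation=cv2.INTER_CUBIC))
```

```text
14.25 [ 0.5842 -0.1252  0.2425] [2.004e+00 2.419e+00 1.000e-03] F [-0.1  0.4 -1.1] gap 0.0427 ff 0.0
```

View pics/s5.png

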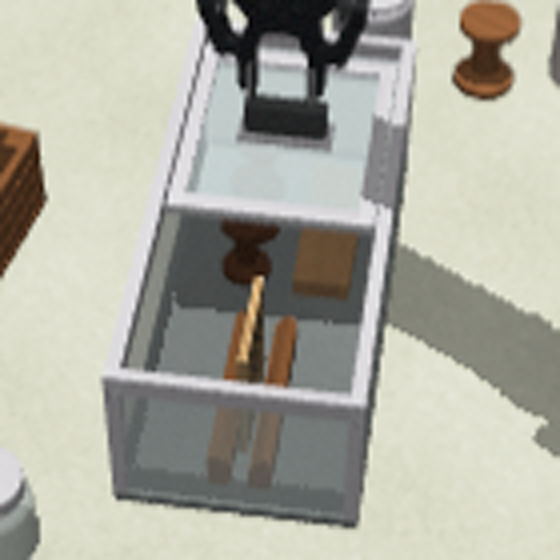

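The gauge stands in the slot, with its top edge at about (255,320) between the rails. The door is still open. Now I turn back and pinch the bar.

>>> send_rows --series '[{"delta_pos": [0, 0, -0.06], "rotation": [0, 0, -0.0357], "gripper": 0}, {"delta_pos": [0, 0, 0], "rotation": [0, 0, -0.0357], "gripper": 0}, {"delta_pos": [0, 0, 0], "rotation": [0, 0, -0.0357], "gripper": 0}, {"delta_pos": [0, 0, 0], "rotation": [0, 0, -0.0357], "gripper": 0}, {"delta_pos": [0, 0, 0], "rotation": [0, 0, -0.0357], "gripper": 0}]'

```text
time: 14.72
position: [0.584, -0.1236, 0.2573]
ee_rot: [1.249, 2.882, -0.0]
ft_force: [0.6, -0.4, 0.5]
finger_gap: 0.0427
finger_force: 0.0
```

>>> send_rows --series '[{"delta_pos": [0, 0, 0], "rotation": [0, 0, -0.0357], "gripper": 0}, {"delta_pos": [0, 0, 0], "rotation": [0, 0, -0.0357], "gripper": 0}, {"delta_pos": [0, 0, 0], "rotation": [0, 0, -0.0357], "gripper": 0}, {"delta_pos": [0, 0, 0], "rotation": [0, 0, -0.0357], "gripper": 0}, {"delta_pos": [0, 0, 0], "rotation": [0, 0, -0.0357], "gripper": 0}]'

```text
time: 15.13
position: [0.584, -0.1236, 0.2572]
ee_rot: [0.403, 3.116, -0.0]
ft_force: [0.4, -0.0, -0.2]
finger_gap: 0.0425
finger_force: 0.0
```

>>> send_rows --series '[{"delta_pos": [0, 0, 0], "rotation": [0, 0, -0.0357], "gripper": 0}, {"delta_pos": [0, 0, 0], "rotation": [0, 0, -0.0357], "gripper": 0}, {"delta_pos": [0, 0, 0], "rotation": [0, 0, -0.0357], "gripper": 0}, {"delta_pos": [0, 0, 0], "rotation": [0, 0, -0.0357], "gripper": 0}, {"delta_pos": [0, 0, 0], "rotation": [0, 0, 0], "gripper": 0}]'

```text
time: 15.55
position: [0.584, -0.1238, 0.2572]
ee_rot: [-0.298, 3.127, -0.0]
ft_force: [-0.0, 0.7, 0.6]
finger_gap: 0.0427
finger_force: 0.0
```

Run:
```python
from h import *
s=st(); M=R.from_rotvec(s["ee_rot"]).as_matrix(); print(np.degrees(np.arctan2(M[1,1],M[0,1])))
print(M.T@(np.array([.5852,-.1485,.191])-s["position"])/.25)
```

```text
15.55 [ 0.584  -0.1238  0.2572] [-0.298  3.127 -0.   ] F [-0.   0.7  0.6] gap 0.0427 ff 0.0
100.87153119011646
[ 0.01385455 -0.09792586  0.26483545]
```

>>> send_rows --series '[{"delta_pos": [0.014, -0.098, 0], "rotation": [0, 0, 0], "gripper": 0}, {"delta_pos": [0, 0, 0.04], "rotation": [0, 0, 0], "gripper": 0}, {"delta_pos": [0, 0, 0.08], "rotation": [0, 0, 0], "gripper": 0}, {"delta_pos": [0, 0, 0.08], "rotation": [0, 0, 0], "gripper": 0}, {"delta_pos": [0, 0, 0.062], "rotation": [0, 0, 0], "gripper": 0}]'

```text
time: 15.97
position: [0.5846, -0.1485, 0.19]
ee_rot: [0.286, -3.128, 0.0]
ft_force: [-1.4, -0.3, 0.2]
finger_gap: 0.0428
finger_force: 0.0
```

>>> send_rows --series '[{"delta_pos": [0, 0, 0], "rotation": [0, 0, 0], "gripper": 1}, {"delta_pos": [0, 0, 0], "rotation": [0, 0, 0], "gripper": 1}, {"delta_pos": [0, 0, 0], "rotation": [0, 0, 0], "gripper": 1}, {"delta_pos": [0, 0, 0], "rotation": [0, 0, 0], "gripper": 1}, {"delta_pos": [0, 0, 0], "rotation": [0, 0, 0], "gripper": 1}]'

```text
time: 16.38
position: [0.585, -0.1483, 0.1915]
ee_rot: [0.291, -3.128, 0.0]
ft_force: [-0.3, 0.8, -5.6]
finger_gap: 0.0154
finger_force: 34.4
```

>>> send_rows --series '[{"delta_pos": [0, 0.06, 0], "rotation": [0, 0, 0], "gripper": 1}, {"delta_pos": [0, 0.1, 0], "rotation": [0, 0, 0], "gripper": 1}, {"delta_pos": [0, 0.1, 0], "rotation": [0, 0, 0], "gripper": 1}, {"delta_pos": [0, 0.1, 0], "rotation": [0, 0, 0], "gripper": 1}, {"delta_pos": [0, 0.1, 0], "rotation": [0, 0, 0], "gripper": 1}]'

```text
time: 16.8
position: [0.5638, -0.0359, 0.1915]
ee_rot: [-0.289, 3.127, -0.003]
ft_force: [2.3, -3.9, -9.5]
finger_gap: 0.0151
finger_force: 34.0
```

>>> send_rows --series '[{"delta_pos": [0, 0.08, 0], "rotation": [0, 0, 0], "gripper": 1}, {"delta_pos": [0, 0.06, 0], "rotation": [0, 0, 0], "gripper": 1}, {"delta_pos": [0, 0.04, 0], "rotation": [0, 0, 0], "gripper": 1}, {"delta_pos": [0, 0.02, 0], "rotation": [0, 0, 0], "gripper": 1}, {"delta_pos": [0, 0.01, 0], "rotation": [0, 0, 0], "gripper": 1}]'

```text
time: 17.22
position: [0.554, 0.0161, 0.1915]
ee_rot: [0.292, -3.128, 0.001]
ft_force: [-1.4, -3.1, -5.3]
finger_gap: 0.0156
finger_force: 34.7
```

>>> send_rows --series '[{"delta_pos": [0, 0.016, 0], "rotation": [0, 0, 0], "gripper": 1}, {"delta_pos": [0, 0.012, 0], "rotation": [0, 0, 0], "gripper": 1}, {"delta_pos": [0, 0.012, 0], "rotation": [0, 0, 0], "gripper": 1}, {"delta_pos": [0, 0.008, 0], "rotation": [0, 0, 0], "gripper": 1}, {"delta_pos": [0, 0, 0], "rotation": [0, 0, 0], "gripper": 1}]'

```text
time: 17.63
position: [0.5517, 0.0282, 0.1915]
ee_rot: [0.292, -3.127, -0.001]
ft_force: [-4.0, -2.1, 1.0]
finger_gap: 0.0151
finger_force: 35.4
```

>>> send_rows --series '[{"delta_pos": [0, 0.008, 0], "rotation": [0, 0, 0], "gripper": 1}, {"delta_pos": [0, 0.006, 0], "rotation": [0, 0, 0], "gripper": 1}, {"delta_pos": [0, 0, 0], "rotation": [0, 0, 0], "gripper": 1}]'

```text
time: 17.88
position: [0.5516, 0.0287, 0.1915]
ee_rot: [-0.289, 3.128, -0.005]
ft_force: [-3.1, -8.8, 1.1]
finger_gap: 0.0157
finger_force: 35.3
```

>>> send_rows --series '[{"delta_pos": [0, 0, 0], "rotation": [0, 0, 0], "gripper": 0}, {"delta_pos": [0, 0, 0], "rotation": [0, 0, 0], "gripper": 0}, {"delta_pos": [0, 0, 0], "rotation": [0, 0, 0], "gripper": 0}, {"delta_pos": [0, 0, -0.06], "rotation": [0, 0, 0], "gripper": 0}, {"delta_pos": [0, 0, -0.12], "rotation": [0, 0, 0], "gripper": 0}]'

```text
time: 18.3
position: [0.5496, 0.0323, 0.2342]
ee_rot: [0.293, -3.123, -0.001]
ft_force: [-0.5, 0.5, 0.4]
finger_gap: 0.0429
finger_force: 0.0
```

>>> send_rows --series '[{"delta_pos": [0, 0, -0.14], "rotation": [0, 0, 0], "gripper": 0}, {"delta_pos": [0, -0.14, -0.04], "rotation": [0, 0, 0], "gripper": 0}, {"delta_pos": [0, -0.14, 0], "rotation": [0, 0, 0], "gripper": 0}, {"delta_pos": [0, -0.14, 0], "rotation": [0, 0, 0], "gripper": 0}, {"delta_pos": [0, -0.14, 0], "rotation": [0, 0, 0], "gripper": 0}]'

```text
time: 18.72
position: [0.5784, -0.1067, 0.2824]
ee_rot: [-0.295, 3.125, 0.001]
ft_force: [-0.1, -0.3, 0.7]
finger_gap: 0.0427
finger_force: 0.0
```

Run:
```python
from h import *
st(); f=snap("side"); cv2.imwrite("pics/s6.png",cv2.resize(f["pixels"][100:340,150:350],None,fx=2.5,fy=2.5,interpolation=cv2.INTER_CUBIC))
```

```text
18.72 [ 0.5784 -0.1067  0.2824] [-2.950e-01  3.125e+00  1.000e-03] F [-0.1 -0.3  0.7] gap 0.0427 ff 0.0
```

View pics/s6.png

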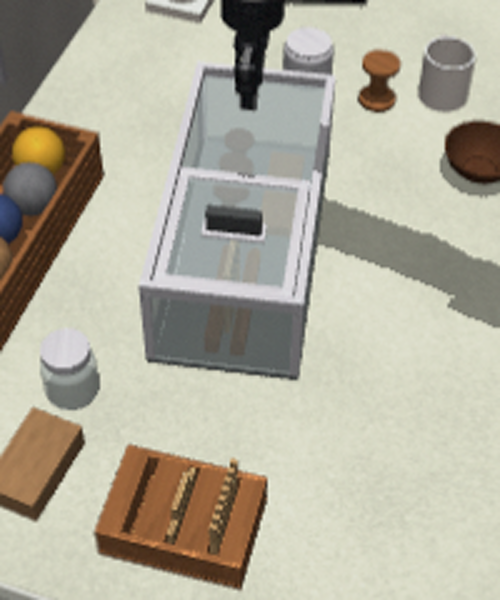

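The door is closed flush against the end frame at about (225,290), with its bar at (235,218). The gauge stands in the stand under the glass, and the other two plates and the bystanders are where they were.

```bash
python3 -c "
from cell import ticket; print(ticket.close_job())"
```

```text
the job is handed in; nothing more can be done
None
```

The door was slid fully open, the gauge moved from the holder into the slot of the stand in the case, and the door closed against the frame; the job was handed in at about 19 s, but it gave no verdict back.

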